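# Unscrew the lens case and set its cap in the tray

### The arm

A 7-joint arm with a two-finger parallel gripper is mounted at the origin on the work surface. World frame = base frame: x ahead of the robot, y to its left, z up, the work surface at z = 0. Lengths are in m, angles in rad, forces in N, time in s.
With the tool pointing down it reaches from about 0.425 to 0.875 m from the base axis. Payload 4.7 kg.
Tool frame: the origin (TCP) lies where the fingers leave the gripper's body, on its centre line; the fingertips stand 70 mm ahead of it and the grasp point (between the pads) lies 51 mm ahead of it; z points along the fingers, y is the line along which they close (so a half turn about z gives the same grasp; the last joint's range is limited). The gripper opens to 87 mm and grips with 3 to 60 N. Pads are 19 mm wide; open, the fingers measure 117 mm over their backs; the gripper's body (75 mm by 190 mm) begins 51 mm behind the grasp point.
Start: joints at [-1.235, 0.321, -0.07, 1.45, 0.023, 1.371, -0.057], TCP at [0.206, 0.617, 0.292] pointing down, gripper open.
Joint ranges: [-2.86, 2.86], [-0.3, 2.09], [-1.38, 1.24], [0.06, 2.45], [-1.56, 4.7], [0.09, 2.05], [-2.69, 2.69]. Speed limits (rad/s): [2.57, 2.57, 3.14, 3.14, 3.14, 3.14, 3.14].

### API

Orientations are given as a rotation vector (axis times angle).
In Python, from bench import ctrl gives the robot as it stands.
- The arm moves only by the tool play_rows, never from a script. Its argument "increments" is a list that holds one entry, the list of rows, each a list of 7 numbers: the shift along the tool's x, y, z as a fraction of full scale, then the turn, a rotation vector about the tool's x, y, z as a fraction of full scale, then the gripper command: -1 is shut, 1 is fully open, values between are in proportion. A call has 1 to 8 rows; each row is the pose to reach, as a shift and turn from the pose commanded when the call began, along the tool's axes at that moment; what a row does not reach only later rows make up. Full scale, the value 1, is 0.1 m for a shift and 90 degrees for a turn. A row lasts 1/10 s, in which the tool goes at most 50 mm and 8.59 degrees, less where a joint would pass 70% of its speed; a pose out of reach is approached as far as the arm can. A call with a number of a shift or a turn outside -1 to 1 is refused whole. A call with a gripper value outside its range is refused whole. The fingers move at their own pace and stop on an object; "squeeze" is the grip in N (left out, the last holds). Time passes only in rows, so rows that repeat a pose let the fingers close. It gives the time, the measured TCP pose, the force, the opening and the grip force at its end, in the units of the state.
- ctrl.get_state(): the state, without advancing time (a new reading comes with each control period).
- ctrl.get_image(name): name is "side" or "top" or "wrist"; returns the picture (400x640x3 uint8, red, green, blue); there is no depth.
- ctrl.get_calibration(name): a dict with "vertical_fov" (degrees; the focal length in pixels is half the picture's height over the tangent of half this angle, whatever the lens; pixels are square), "cx", "cy" (the principal point, pixels), "R" (3x3) and "t" (3): a world point X has camera coordinates R X + t; the wrist camera has in their place "T_tool_cam" (4x4, takes a point from camera to tool coordinates, whose origin is the TCP and whose axes are the flange's). Camera axes: x right, y down, z forward; pixel columns grow to the right and rows downward; lengths in m; the calibration is good to about 2 mm. A picture is of the moment at which its call begins: read the wrist's pose just before it. get_calibration takes no time and is no camera call.
- ctrl.close_job(): hands the job in; it is judged then, once.
The state is a dict: "time": time; "joint_positions": joint angles; "qd": joint speeds; "joint_torque": joint torques, N m; "position": TCP position; "tool_rot": TCP orientation; "ft_force": force on the tool from outside, world axes, zero at the start; "torque": the same for the moment, N m; "grip_width": opening from 0.0 (shut) to 1.0 (fully open); "grip_force": force on a finger pad.
Only numpy, scipy, OpenCV 4.12 (cv2) and the standard library are available. Lean on these libraries where they do the work, as an engineer would, in place of code of your own. Each camera call takes 0.05 s, during which the arm holds its last target. There are 200 camera calls.

### The job

Unscrew the green cap of the lens case on the bamboo rack: twist it anticlockwise, regripping as often as needed, until it lifts free without being forced. Then set the cap down flat inside the white lens tray, open side down, and let go, leaving the other things on the rack and counter where they are.

Things in the scene. Friction and masses are not known exactly. Their poses are not given: they have to be found in the camera images.
- cap: Green 16-sided screw cap, 44 mm across flats, 24 mm tall, 30 g, closed on top with a white stripe, open below. Origin: centre of its lower rim; z up, x along the stripe. Screwed shut at the start, rim 25 mm above the case's underside. Right-hand thread: turn anticlockwise seen from above; it rises 14 mm per full turn and lets go after 4 to 4.6 rad in all, varying with how it was shut.
- case: White upright lens case, fixed to the rack: foot 60 mm diameter and 5 mm high, barrel 39 mm diameter up to 24 mm, then the threaded neck (35 mm over the thread) up to 44 mm. Origin: centre of the foot's underside, on the cap's axis, on the rack's top; z up.
- tray: White shallow rectangular lens tray, loose on the rack, 220 g, 150 mm (its x) by 110 mm (its y), 12 mm high, walls and floor 3 mm thick, empty. Origin: centre of its underside; z up.
- rack: Bamboo slatted rack lying across the basin, fixed, 261 mm (x) by 800 mm (y) and 15 mm thick, its top 105 mm above the counter. Origin: centre of its underside.
- jar: Small closed square glass jar, 45 x 45 mm and 50 mm tall with a round steel lid, loose on the rack: leave it alone. Origin: centre of its underside.
- tweezer: Aluminium tweezer lying on the rack, 107 mm long (its x), 18 mm wide, 6 mm high: leave it alone. Origin: its centre, on the rack's top.
- mirror: Round clip-on plastic mirror, 88 mm diameter, standing 112 mm high, fixed at the right-hand (-y) end of the rack. Origin: centre of the underside of its clip; the glass faces its +y.
- saline: White bottle, 54 mm diameter, 150 mm tall, loose on the counter to the right: leave it alone. Origin: centre of its underside.
- tumbler: Blue cup, 72 mm diameter, 95 mm tall, loose on the counter to the left: leave it alone. Origin: centre of its underside.
- tap: Steel mixer tap beyond the basin, fixed, 205 mm high, its spout reaching 95 mm towards the robot. Origin: centre of its foot.
- cap_top (a point): Centre of the cap's flat top, 24 mm above its rim. Until the thread lets go the cap has about 1 mm of up-and-down and under 1 mm of sideways play and cannot be pulled off; half unscrewed it stays where it is left. Once free it lifts straight off: it is clear of neck and seal when raised 30 mm above its shut height.
- seal (a joint): Grey sprung seal, 24 mm diameter, in the mouth of the case's neck, under the cap: 0 pressed down by the shut cap (its top 46 mm above the case's underside), 0.005 fully up. It pushes the cap up with about 5 N at 0 and 2 N at 0.005, so the cap is tight at first.

How it is judged:
On the way:
1. the cap is unscrewed and lifted clear above the case's neck (z of cap in the frame of case above 0.054 m), for 0.1 s.
At the end, for the whole second after the job is handed in: The cap stands at rest on the tray's floor, inside its walls (centre within 52 mm along the tray and 32 mm across it), open side down within 0.1 rad, let go; the tray lies level on the rack (z of cap in the frame of tray between 0.001 and 0.006 m and x of cap in the frame of tray between -0.052 and 0.052 m and y of cap in the frame of tray between -0.032 and 0.032 m and angle between cap's own z axis and vertical below 0.1 rad and angle between tray's own z axis and vertical below 0.06 rad and z of tray in the frame of rack between 0.012 and 0.018 m and linear speed of cap below 0.02 m/s and angular speed of cap below 0.2 rad/s and contact force between the fingers and cap below 0.1 N); the robot touches nothing.
It fails at once if the cap is forced: more than 60 N between the cap and the case (contact force between cap and case above 60 N).
It fails at once if the tray is pushed more than 40 mm (distance of tray from where it was at the start of the episode above 0.04 m).
It fails at once if a bystander is moved more than 20 mm (distance of any of jar, tweezer, saline, tumbler from where it was at the start of the episode above 0.02 m).
It also fails if it takes over 72 s, if anything falls off the work surface, if the arm or the gripper's body presses on something with over 40 N, if the wrist force passes 120 N, or if a joint passes its speed limit or range.

## Working session

There is one attempt and no reset: what is moved stays moved. The work goes in short steps, Python scripts to look and compute and a tool call to move; the robot and the scene stay as the last step left them, time stands still between calls to the robot, and variables do not carry over. Pictures are saved under pics/ and viewed, at most 10 in all, crops included, and the job is handed in when it is done.

Besides the shell and the picture viewer there is one more tool, called by a JSON object that holds its "api" and its "payload", one argument or row to a line. play_rows: Moves the arm, as the interface text tells. Shift numbers are shares of 0.1 m and turn numbers shares of 90 degrees, none past 1 either way. Its arguments: {"type":"object","properties":{"increments":{"type":"array"},"squeeze":{"type":"number"}},"required":["increments"]}

```bash
mkdir -p pics
cat > h.py <<'E'
import numpy as np, cv2
from scipy.spatial.transform import Rotation as Ro
from bench import ctrl
def cal(name):
    c=ctrl.get_calibration(name)
    f=200/np.tan(np.radians(c["vertical_fov"])/2)
    if "R" in c: R=np.array(c["R"]);t=np.array(c["t"])
    else:
        s=ctrl.get_state();T=np.eye(4);T[:3,:3]=Ro.from_rotvec(s["tool_rot"]).as_matrix();T[:3,3]=s["position"]
        M=np.linalg.inv(T@np.array(c["T_tool_cam"]));R=M[:3,:3];t=M[:3,3]
    return f,c["cx"],c["cy"],R,t
def ray(c,u,v,z):
    f,cx,cy,R,t=c; d=R.T@np.array([(u-cx)/f,(v-cy)/f,1]);o=-R.T@t
    return o+d*(z-o[2])/d[2]
def proj(c,X):
    f,cx,cy,R,t=c;p=R@np.array(X)+t;return np.array([f*p[0]/p[2]+cx,f*p[1]/p[2]+cy])
def img(name,fn=None):
    c=cal(name);im=np.array(ctrl.get_image(name))[:,:,::-1].copy()
    if fn: cv2.imwrite("pics/"+fn,im)
    return c,im
def green(im):
    h=cv2.cvtColor(im,cv2.COLOR_BGR2HSV);return cv2.inRange(h,(40,70,40),(88,255,255))
E
python3 - <<'E'
from h import *
np.set_printoptions(precision=4,suppress=True)
s=ctrl.get_state();print({k:np.round(s[k],3) for k in s})
for n in("top","side"):
    c,im=img(n,n+"0.png");print(n,-c[3].T@c[4],c[3],c[:3])
    m=green(im);k,l,st,ce=cv2.connectedComponentsWithStats(m)
    for i in range(1,k):
        if st[i,4]>40: print(st[i],ce[i],ray(c,*ce[i],.139+.015))
print(ctrl.get_calibration("wrist"))
E
```

```text
{'time': np.float64(0.0), 'joint_positions': array([-1.235,  0.322, -0.07 ,  1.452,  0.023,  1.371, -0.057]), 'qd': array([ 0.001, -0.001,  0.001, -0.001, -0.   , -0.   , -0.003]), 'joint_torque': array([ -0.   , -49.13 ,  -0.404, -31.252,  -0.064,   0.044,   0.   ]), 'position': array([0.205, 0.616, 0.291]), 'tool_rot': array([-0.503, -3.101,  0.003]), 'ft_force': array([-0.354, -0.113,  0.474]), 'torque': array([-0.002, -0.03 ,  0.027]), 'grip_force': np.float64(0.0), 'grip_width': np.float64(0.999)}
top [0.3732 0.021  1.4132] [[-0.015  -0.9999 -0.0013]
 [-0.9745  0.0149 -0.2241]
 [ 0.2241 -0.0021 -0.9746]] (np.float64(473.0813395354504), 321.69372535073063, 193.72305918970693)
[373 210  17  18 214] [381.1308 218.7897] [ 0.5909 -0.1411  0.154 ]
[599 322  41  23 666] [618.003  332.3724] [ 0.2874 -0.7338  0.154 ]
side [ 0.4895 -0.7042  0.9442] [[ 0.9687 -0.2482  0.001 ]
 [-0.183  -0.7168 -0.6728]
 [ 0.1677  0.6516 -0.7398]] (np.float64(384.2557468230873), 322.3209089089455, 203.49296412681912)
[298 240  18  20 268] [306.1231 249.8769] [ 0.5903 -0.1503  0.154 ]
{'vertical_fov': 60.06866917441896, 'cx': 321.4198473108452, 'cy': 203.4950927612255, 'T_tool_cam': array([[ 0.0004, -0.9708, -0.2399,  0.0656],
       [ 1.    ,  0.0004, -0.0001,  0.0002],
       [ 0.0002, -0.2399,  0.9708, -0.0927],
       [ 0.    ,  0.    ,  0.    ,  1.    ]])}
```

View pics/top0.png

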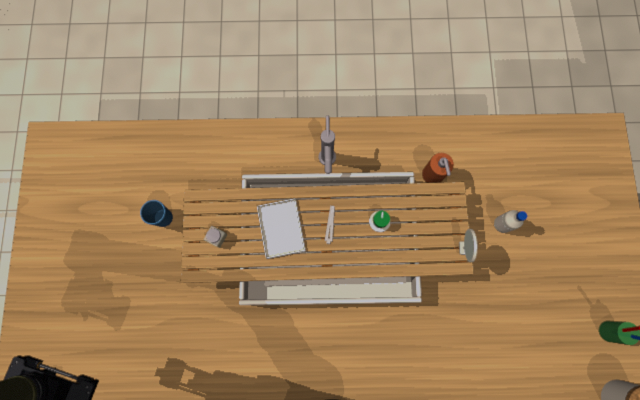

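View pics/side0.png

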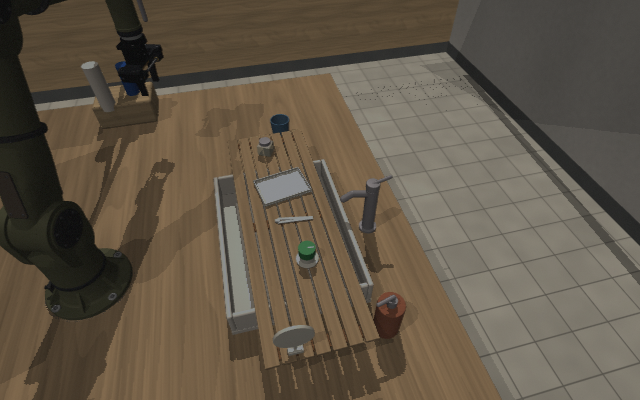

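The top view shows the cap at about (381,219), the tray at (282,228), the tweezer at (330,225), the jar at (214,236), the mirror at (470,246), and the tap with its spout tip at (328,172). The side view agrees, with the cap at (306,250). The cap is at about (0.59, -0.145). I'll plan the transit and test the sign of joint 7 on the first move.

```bash
cat >> h.py <<'E'
def rel(target,yawx=None):
    """shift (tool axes, /0.1) to world target; turn about tool z (/90deg) to bring tool x to world azimuth yawx (rad), tool down"""
    s=ctrl.get_state();R=Ro.from_rotvec(s["tool_rot"]).as_matrix()
    d=R.T@(np.array(target)-s["position"])/.1
    a=np.arctan2(R[1,0],R[0,0])
    return d,a
E
python3 - <<'E'
from h import *
np.set_printoptions(precision=3,suppress=True)
d,a=rel([.59,-.145,.31]);print("delta total tool",d,"yaw",np.degrees(a))
s=ctrl.get_state();R=Ro.from_rotvec(s["tool_rot"]).as_matrix();print(R)
im=cv2.imread("pics/top0.png");c=cal("top")
print("spout",ray(c,328,172,.19))
h=cv2.cvtColor(im,cv2.COLOR_BGR2HSV);m=cv2.inRange(h,(0,0,110),(180,45,255));m[:190]=0;m[265:]=0;m[:,:250]=0;m[:,312:]=0
q=max(cv2.findContours(m,0,2)[0],key=cv2.contourArea);r=cv2.minAreaRect(q);print(r)
b=np.array([ray(c,*p,.117) for p in cv2.boxPoints(r)]);print(b,b.mean(0),np.linalg.norm(b[0]-b[1]),np.linalg.norm(b[1]-b[2]))
E
```

```text
delta total tool [-6.055 -6.006 -0.176] yaw 161.5618968819929
[[-0.949  0.316 -0.   ]
 [ 0.316  0.949 -0.002]
 [-0.    -0.002 -1.   ]]
spout [0.714 0.    0.19 ]
((280.6633605957031, 227.7863006591797), (55.617252349853516, 40.57947540283203), 80.27242279052734)
[[0.645 0.202 0.117]
 [0.663 0.091 0.117]
 [0.509 0.065 0.117]
 [0.492 0.174 0.117]] [0.577 0.133 0.117] 0.11339881789749971 0.156029326562644
```

{"api": "play_rows", "payload": {
  "increments": [
    [[0, -1, -0.2, 0, 0, 0.38, 1], [0, -1, -0.2, 0, 0, 0.38, 1], [0, -1, -0.2, 0, 0, 0.38, 1], [0, -1, -0.2, 0, 0, 0.38, 1]]
  ]
}}

```text
time: 0.5
position: [0.1736, 0.5204, 0.3126]
tool_rot: [1.401, 2.812, 0.001]
ft_force: [0.7, 0.7, 0.2]
grip_width: 1.0
grip_force: 0.0
```

Run:
```python
from h import *
s=ctrl.get_state();d,a=rel([.59,-.145,.31]);print(s["joint_positions"],s["position"],d,np.degrees(a))
```

```text
[-1.26678622  0.09781698 -0.03285305  1.67593899  0.0034329   1.36745527
 -0.65418856] [0.17355654 0.52037132 0.31264205] [-7.81996938 -0.68012219  0.02501151] 127.01225003874752
```

{"api": "play_rows", "payload": {
  "increments": [
    [[-1, 0.05, 0, 0, 0, 0.3, 1], [-1, 0.05, 0, 0, 0, 0.3, 1], [-1, 0.05, 0, 0, 0, 0.3, 1], [-1, 0.05, 0, 0, 0, 0.3, 1]]
  ]
}}

```text
time: 0.9
position: [0.2396, 0.4443, 0.3122]
tool_rot: [-2.017, -2.408, -0.0]
ft_force: [-1.6, 0.1, 0.0]
grip_width: 1.0
grip_force: 0.0
```

{"api": "play_rows", "payload": {
  "increments": [
    [[-1, 0.58, 0, 0, 0, 0.3, 1], [-1, 0.58, 0, 0, 0, 0.3, 1], [-1, 0.58, 0, 0, 0, 0.3, 1], [-1, 0.58, 0, 0, 0, 0.3, 1]]
  ]
}}

```text
time: 1.3
position: [0.3149, 0.3561, 0.3122]
tool_rot: [2.522, 1.873, 0.0]
ft_force: [-0.8, 0.5, -0.8]
grip_width: 0.998
grip_force: 0.0
```

{"api": "play_rows", "payload": {
  "increments": [
    [[-0.65, 1, 0, 0, 0, 0.3, 1], [-0.65, 1, 0, 0, 0, 0.3, 1], [-0.65, 1, 0, 0, 0, 0.3, 1], [-0.65, 1, 0, 0, 0, 0.3, 1]]
  ]
}}

```text
time: 1.7
position: [0.3919, 0.2659, 0.3122]
tool_rot: [2.888, 1.235, 0.0]
ft_force: [0.5, 0.5, 0.8]
grip_width: 0.999
grip_force: 0.0
```

{"api": "play_rows", "payload": {
  "increments": [
    [[-0.1, 1, 0, 0, 0, 0.3, 1], [-0.1, 1, 0, 0, 0, 0.3, 1], [-0.1, 1, 0, 0, 0, 0.3, 1], [-0.1, 1, 0, 0, 0, 0.3, 1]]
  ]
}}

```text
time: 2.1
position: [0.4559, 0.1923, 0.312]
tool_rot: [-3.095, -0.535, 0.001]
ft_force: [-0.6, -0.1, 0.3]
grip_width: 1.002
grip_force: 0.0
```

Run:
```python
from h import *
s=ctrl.get_state();d,a=rel([.59,-.145,.31]);print(s["joint_positions"],s["position"],d,np.degrees(a))
```

```text
[-0.83043568 -0.03131924  0.37212394  1.80809176  0.01062675  1.36322372
 -1.6891503 ] [0.45585376 0.19230986 0.31195046] [0.13138145 3.62769569 0.01608717] 19.613496925826155
```

{"api": "play_rows", "payload": {
  "increments": [
    [[0.04, 1, 0, 0, 0, 0.3, 1], [0.04, 1, 0, 0, 0, 0.3, 1], [0.04, 1, 0, 0, 0, 0.3, 1], [0.04, 1, 0, 0, 0, 0.3, 1]]
  ]
}}

```text
time: 2.5
position: [0.4928, 0.0996, 0.3121]
tool_rot: [-3.134, 0.199, 0.001]
ft_force: [-1.1, -0.3, 0.9]
grip_width: 1.002
grip_force: 0.0
```

{"api": "play_rows", "payload": {
  "increments": [
    [[0.55, 1, 0, 0, 0, 0.3, 1], [0.55, 1, 0, 0, 0, 0.3, 1], [0.55, 1, 0, 0, 0, 0.3, 1], [0.55, 1, 0, 0, 0, 0.3, 1]]
  ]
}}

```text
time: 2.9
position: [0.5349, -0.0083, 0.312]
tool_rot: [3.001, -0.928, -0.001]
ft_force: [-0.5, 0.8, -1.3]
grip_width: 0.999
grip_force: 0.0
```

{"api": "play_rows", "payload": {
  "increments": [
    [[1, 0.67, 0, 0, 0, 0.2, 1], [1, 0.67, 0, 0, 0, 0.2, 1], [1, 0.67, 0, 0, 0, 0.2, 1], [1, 0.67, 0, 0, 0, 0.2, 1], [1, 0.67, 0, 0, 0, 0.2, 1], [1, 0.67, 0, 0, 0, 0.2, 1]]
  ]
}}

```text
time: 3.5
position: [0.579, -0.117, 0.3118]
tool_rot: [-2.82, 1.38, 0.003]
ft_force: [-0.4, 0.1, -0.7]
grip_width: 0.999
grip_force: 0.0
```

Run:
```python
from h import *
s=ctrl.get_state();d,a=rel([.59,-.145,.31]);print(s["joint_positions"],s["position"],d,np.degrees(a))
c,im=img("wrist","w1.png");m=green(im)
q=max(cv2.findContours(m,0,2)[0],key=cv2.contourArea)
(u,v),r=cv2.minEnclosingCircle(q);print(u,v,r,ray(c,u,v,.154))
```

```text
[-0.45727471  0.2169714   0.71806195  1.59855189 -0.14675596  1.38179335
 -2.20398959] [ 0.57902423 -0.11696885  0.3117879 ] [0.28872539 0.08534557 0.01716814] -52.149965722612926
328.3705139160156 169.4664306640625 31.125423431396484 [ 0.59218447 -0.14210478  0.154     ]
```

View pics/w1.png

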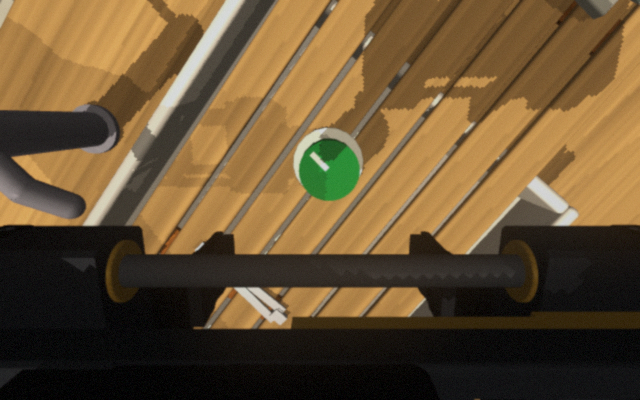

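The wrist view shows the cap at (328,169) with its stripe at (318,160). The tweezer is at (265,305), the tap is at the left, and the tray's corner is at the lower right. The measured position agrees with the other views to within 3 mm. Next I'll put the camera vertically over the cap for a finer fix, and wind joint 7 further.

{"api": "play_rows", "payload": {
  "increments": [
    [[-0.4, 0.07, 0.5, 0, 0, 0.2, 1], [-0.4, 0.07, 0.5, 0, 0, 0.2, 1], [-0.4, 0.07, 0.5, 0, 0, 0.2, 1], [-0.4, 0.07, 0.5, 0, 0, 0.2, 1]]
  ]
}}

```text
time: 3.95
position: [0.5496, -0.0925, 0.2632]
tool_rot: [-2.568, 1.808, -0.002]
ft_force: [0.8, -0.0, 0.4]
grip_width: 1.001
grip_force: 0.0
```

Run:
```python
from h import *
s=ctrl.get_state();d,a=rel([.59,-.145,.31]);print(s["joint_positions"],s["position"],np.degrees(a))
c,im=img("wrist");m=green(im)
q=max(cv2.findContours(m,0,2)[0],key=cv2.contourArea)
(u,v),r=cv2.minEnclosingCircle(q);print(u,v,r,ray(c,u,v,.154),-c[3].T@c[4])
P=np.array([ray(c,*p,.154)[:2] for p in q[:,0]]);print("size",np.ptp(P,0),P.mean(0), cv2.minEnclosingCircle((P*1e4).astype(np.float32)))
# polygon vertex phase: 16th harmonic of the radius
C=ray(c,u,v,.154)[:2];D=P-C;th=np.arctan2(D[:,1],D[:,0]);rr=np.hypot(*D.T)
k=np.sum((rr-rr.mean())*np.exp(-16j*th));print("vertex az mod 22.5:",np.degrees(-np.angle(k)/16),abs(k)/len(rr)*2e3,"mm")
x,y=int(u),int(v);cv2.imwrite("pics/w2.png",cv2.resize(im[max(0,y-70):y+70,x-90:x+90],None,fx=4,fy=4,interpolation=2))
```

```text
[-0.54528157  0.16143293  0.7395353   1.7499138  -0.11442954  1.27205875
 -2.57616891] [ 0.54956354 -0.0924939   0.26319719] -70.28695751078072
280.4576416015625 124.91355895996094 40.161800384521484 [ 0.59207439 -0.14199548  0.154     ] [ 0.57125316 -0.15371164  0.35586998]
size [0.04414813 0.0440228 ] [ 0.59212034 -0.14237915] ((5915.3779296875, -1415.444580078125), 224.07423400878906)
vertex az mod 22.5: 9.85937737730614 0.09556422972016568 mm
```

View pics/w2.png

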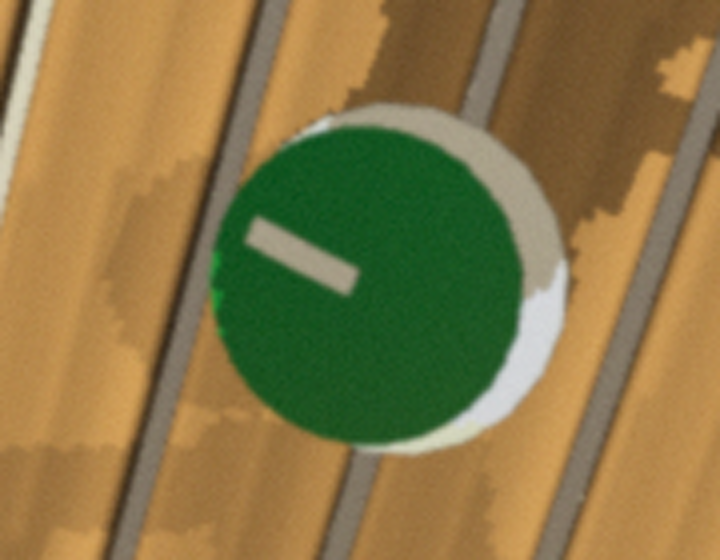

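The crop shows the cap's top as a clean 44 mm disc centred at (280,125) in the full picture, stripe pointing about -7°. I'll move over the cap at (0.5915, -0.142).

Run:
```python
from h import *
print(rel([.5915,-.142,.2015]))
```

```text
(array([ 0.59763625, -0.22530806,  0.62371166]), np.float64(-1.228104615203526))
```

{"api": "play_rows", "payload": {
  "increments": [
    [[0.6, -0.225, 0, 0, 0, 0, 1], [0.6, -0.225, 0, 0, 0, 0, 1], [0.6, -0.225, 0.3, 0, 0, 0, 1], [0.6, -0.225, 0.62, 0, 0, 0, 1], [0.6, -0.225, 0.62, 0, 0, 0, 1], [0.6, -0.225, 0.62, 0, 0, 0, 1]]
  ]
}}

```text
time: 4.6
position: [0.5906, -0.1433, 0.2012]
tool_rot: [2.564, -1.815, 0.001]
ft_force: [-0.1, -0.8, 1.2]
grip_width: 1.0
grip_force: 0.0
```

Run:
```python
from h import *
s=ctrl.get_state();print(s["joint_positions"],s["position"],s["tool_rot"],s["ft_force"]);print(rel([.5915,-.142,.2015]))
R=Ro.from_rotvec(s["tool_rot"]).as_matrix();print("tilt",R.T@[0,0,-1])
```

```text
[-0.41610697  0.35312127  0.74735709  1.69915152 -0.25550574  1.18917425
 -2.40650597] [ 0.59063314 -0.14325493  0.20123223] [ 2.56385199e+00 -1.81511295e+00  1.38658128e-03] [-0.11870976 -0.7876325   1.24786764]
(array([-0.00895385, -0.01234649, -0.00268179]), np.float64(-1.2321010283152747))
tilt [-8.70455208e-04  2.98297498e-04  9.99999577e-01]
```

{"api": "play_rows", "payload": {
  "increments": [
    [[-0.01, -0.01, 0, 0, 0, 0, 0.2], [-0.01, -0.01, 0, 0, 0, 0, -1], [-0.01, -0.01, 0, 0, 0, 0, -1], [-0.01, -0.01, 0, 0, 0, 0, -1], [-0.01, -0.01, 0, 0, 0, 0, -1], [-0.01, -0.01, 0, 0, 0, 0, -1], [-0.01, -0.01, 0, 0, 0, 0, -1], [-0.01, -0.01, 0, 0, 0, 0, -1]]
  ],
  "squeeze": 20
}}

```text
time: 5.4
position: [0.5911, -0.1412, 0.2004]
tool_rot: [-2.563, 1.815, -0.001]
ft_force: [2.7, 0.4, -1.0]
grip_width: 0.504
grip_force: 20.1
```

{"api": "play_rows", "payload": {
  "increments": [
    [[0, 0, 0, 0, 0, 0, -1], [0, 0, 0, 0, 0, 0, -1], [0, 0, 0, 0, 0, 0, -1]]
  ]
}}

```text
time: 5.7
position: [0.5911, -0.1412, 0.2004]
tool_rot: [-2.563, 1.815, -0.001]
ft_force: [3.2, 1.9, -0.4]
grip_width: 0.505
grip_force: 20.1
```

{"api": "play_rows", "payload": {
  "increments": [
    [[0, 0, -0.003, 0, 0, -0.09, -1], [0, 0, -0.006, 0, 0, -0.18, -1], [0, 0, -0.009, 0, 0, -0.27, -1], [0, 0, -0.0125, 0, 0, -0.36, -1], [0, 0, -0.0155, 0, 0, -0.45, -1], [0, 0, -0.019, 0, 0, -0.54, -1]]
  ],
  "squeeze": 35
}}

```text
time: 6.3
position: [0.5905, -0.1422, 0.2023]
tool_rot: [3.084, -0.592, 0.0]
ft_force: [1.1, -0.1, 0.3]
grip_width: 0.504
grip_force: 35.1
```

```bash
cat > st.py <<'E'
from h import *
s=ctrl.get_state();R=Ro.from_rotvec(s["tool_rot"]).as_matrix()
print("q",np.round(s["joint_positions"],2),"p",s["position"].round(4),"yaw",np.degrees(np.arctan2(R[1,0],R[0,0])).round(1),"F",s["ft_force"].round(1),"T",s["torque"].round(2),s["grip_width"],s["grip_force"])
c,im=img("top");m=green(im);m[:190]=0;m[250:]=0;m[:,340:]=m[:,340:];print("top green px",cv2.countNonZero(m[:,340:430]))
E
python3 st.py
```

```text
q [-0.3   0.32  0.6   1.7  -0.19  1.18 -1.6 ] p [ 0.5905 -0.1422  0.2023] yaw -21.7 F [ 1.1 -0.1  0.3] T [-0.05 -0.12 -0.08] 0.5044456620299196 35.140733498174086
top green px 0
```

{"api": "play_rows", "payload": {
  "increments": [
    [[0, 0, -0.003, 0, 0, -0.09, -1], [0, 0, -0.006, 0, 0, -0.18, -1], [0, 0, -0.0095, 0, 0, -0.27, -1], [0, 0, -0.0125, 0, 0, -0.36, -1], [0, 0, -0.016, 0, 0, -0.45, -1], [0, 0, -0.019, 0, 0, -0.54, -1], [0, 0, -0.022, 0, 0, -0.63, -1], [0, 0, -0.025, 0, 0, -0.72, -1]]
  ]
}}

```text
time: 7.15
position: [0.5903, -0.1428, 0.2046]
tool_rot: [2.923, 1.148, -0.001]
ft_force: [1.8, -0.8, -1.1]
grip_width: 0.504
grip_force: 35.1
```

```bash
python3 st.py
```

```text
q [-0.17  0.3   0.43  1.69 -0.13  1.18 -0.53] p [ 0.5903 -0.1428  0.2046] yaw 42.9 F [ 1.8 -0.8 -1.1] T [-0.32 -0.37 -0.03] 0.5039844224345222 35.1376941576018
top green px 0
```

{"api": "play_rows", "payload": {
  "increments": [
    [[0, 0, -0.003, 0, 0, -0.09, -1], [0, 0, -0.006, 0, 0, -0.18, -1], [0, 0, -0.0095, 0, 0, -0.27, -1], [0, 0, -0.0125, 0, 0, -0.36, -1], [0, 0, -0.016, 0, 0, -0.45, -1], [0, 0, -0.019, 0, 0, -0.54, -1], [0, 0, -0.022, 0, 0, -0.63, -1], [0, 0, -0.025, 0, 0, -0.72, -1]]
  ]
}}

```text
time: 8.0
position: [0.5912, -0.1429, 0.2072]
tool_rot: [1.855, 2.532, -0.001]
ft_force: [4.4, -2.3, -2.0]
grip_width: 0.502
grip_force: 35.1
```

```bash
python3 st.py
```

```text
q [-0.04  0.29  0.28  1.68 -0.08  1.18  0.56] p [ 0.5912 -0.1429  0.2072] yaw 107.5 F [ 4.4 -2.3 -2. ] T [-0.49 -0.91 -0.07] 0.5017163805154367 35.14362580914167
top green px 2
```

{"api": "play_rows", "payload": {
  "increments": [
    [[0, 0.005, -0.003, 0, 0, -0.09, -1], [0, 0.008, -0.006, 0, 0, -0.18, -1], [0, 0.008, -0.0095, 0, 0, -0.27, -1], [0, 0.008, -0.0125, 0, 0, -0.36, -1], [0, 0.008, -0.016, 0, 0, -0.45, -1], [0, 0.008, -0.019, 0, 0, -0.54, -1], [0, 0.008, -0.022, 0, 0, -0.63, -1]]
  ]
}}

```text
time: 8.75
position: [0.5918, -0.1423, 0.2094]
tool_rot: [0.433, 3.11, -0.002]
ft_force: [3.4, -1.8, -1.7]
grip_width: 0.503
grip_force: 35.1
```

```bash
python3 st.py
```

```text
q [ 0.07  0.28  0.15  1.67 -0.04  1.19  1.52] p [ 0.5918 -0.1423  0.2094] yaw 164.2 F [ 3.4 -1.8 -1.7] T [-0.38 -0.88 -0.04] 0.5029785152701292 35.139438341066125
top green px 7
```

{"api": "play_rows", "payload": {
  "increments": [
    [[0, 0, -0.003, 0, 0, -0.09, -1], [0, 0, -0.006, 0, 0, -0.18, -1], [0, 0, -0.0095, 0, 0, -0.27, -1], [0, 0, -0.0125, 0, 0, -0.36, -1], [0, 0, -0.016, 0, 0, -0.45, -1], [0, 0, -0.018, 0, 0, -0.5, -1]]
  ]
}}

```text
time: 9.4
position: [0.5917, -0.1417, 0.2113]
tool_rot: [-0.787, 3.04, -0.001]
ft_force: [4.1, -2.1, -0.4]
grip_width: 0.501
grip_force: 35.1
```

```bash
python3 st.py
```

```text
q [ 0.15  0.28  0.05  1.67 -0.01  1.19  2.28] p [ 0.5917 -0.1417  0.2113] yaw -151.0 F [ 4.1 -2.1 -0.4] T [-0.17 -0.84 -0.06] 0.5013474341656399 35.14441340463236
top green px 6
```

That makes 4.88 rad in total at low force. I'll test the lift gently.

{"api": "play_rows", "payload": {
  "increments": [
    [[0, 0, -0.01, 0, 0, 0, -1], [0, 0, -0.02, 0, 0, 0, -1], [0, 0, -0.03, 0, 0, 0, -1], [0, 0, -0.03, 0, 0, 0, -1]]
  ]
}}

```text
time: 9.85
position: [0.5915, -0.1411, 0.2139]
tool_rot: [-0.786, 3.042, 0.0]
ft_force: [4.7, -0.5, -3.2]
grip_width: 0.502
grip_force: 35.1
```

{"api": "play_rows", "payload": {
  "increments": [
    [[0, 0, -0.01, 0, 0, 0, -1], [0, 0, -0.02, 0, 0, 0, -1], [0, 0, -0.03, 0, 0, 0, -1], [0, 0, -0.03, 0, 0, 0, -1]]
  ]
}}

```text
time: 10.25
position: [0.5906, -0.1413, 0.2172]
tool_rot: [0.792, -3.039, -0.001]
ft_force: [-0.6, -0.4, -0.5]
grip_width: 0.499
grip_force: 35.1
```

```bash
python3 st.py
```

```text
q [ 0.15  0.28  0.05  1.66 -0.01  1.21  2.28] p [ 0.5906 -0.1413  0.2172] yaw -150.8 F [-0.6 -0.4 -0.5] T [0.05 0.04 0.03] 0.4988222215437283 35.1452318696409
top green px 8
```

{"api": "play_rows", "payload": {
  "increments": [
    [[0, 0, -0.1, 0, 0, 0, -1], [0, 0, -0.2, 0, 0, 0, -1], [0, 0, -0.35, 0, 0, 0, -1], [0, 0, -0.5, 0, 0, 0, -1], [0, 0, -0.6, 0, 0, 0, -1], [0, 0, -0.6, 0, 0, 0, -1]]
  ]
}}

```text
time: 10.9
position: [0.5924, -0.1415, 0.2799]
tool_rot: [-0.793, 3.036, -0.003]
ft_force: [-0.1, -0.0, -0.0]
grip_width: 0.499
grip_force: 35.1
```

Run:
```python
from h import *
np.set_printoptions(precision=3,suppress=True)
s=ctrl.get_state();print(s["ft_force"],s["position"],s["grip_width"])
c,im=img("side","s1.png");cv2.imwrite("pics/s1c.png",cv2.resize(im[120:320,180:440],None,fx=3,fy=3))
```

```text
[-0.125 -0.029 -0.044] [ 0.592 -0.141  0.28 ] 0.49938759579726366
```

View pics/s1c.png

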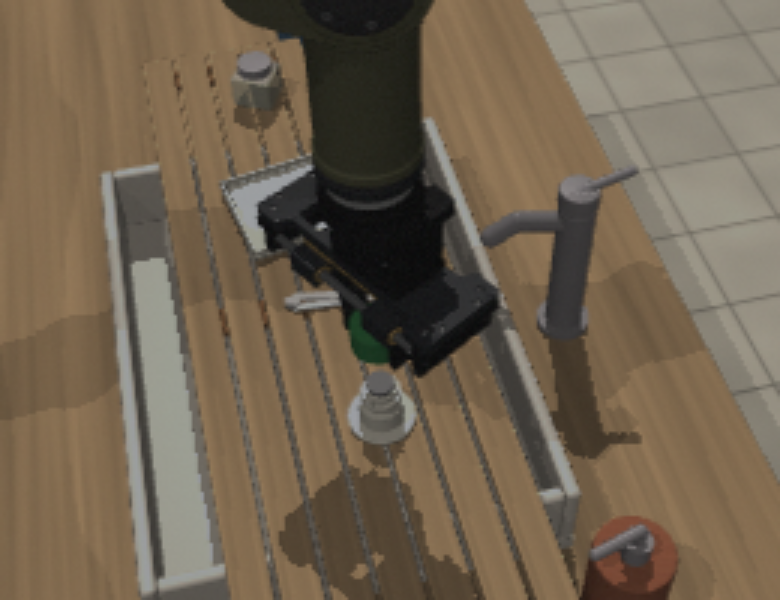

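The side view shows the cap held between the fingers, off the neck. The case, tray, tweezer and jar are undisturbed. Now I'll carry it to the tray.

{"api": "play_rows", "payload": {
  "increments": [
    [[-0.2, 0.4, -0.05, 0, 0, 0.1, -1], [-0.44, 0.9, -0.05, 0, 0, 0.2, -1], [-0.44, 0.9, -0.05, 0, 0, 0.3, -1], [-0.44, 0.9, -0.05, 0, 0, 0.4, -1], [-0.44, 0.9, -0.05, 0, 0, 0.4, -1]]
  ]
}}

```text
time: 11.45
position: [0.5853, -0.0402, 0.2812]
tool_rot: [-0.188, -3.134, 0.0]
ft_force: [-0.2, -1.4, -1.0]
grip_width: 0.503
grip_force: 35.1
```

{"api": "play_rows", "payload": {
  "increments": [
    [[0.07, 0.4, 0, 0, 0, 0.1, -1], [0.13, 0.8, 0, 0, 0, 0.2, -1], [0.17, 1, 0, 0, 0, 0.3, -1], [0.17, 1, 0, 0, 0, 0.4, -1], [0.17, 1, 0, 0, 0, 0.4, -1]]
  ]
}}

```text
time: 11.95
position: [0.58, 0.0615, 0.2812]
tool_rot: [-1.146, -2.923, 0.001]
ft_force: [0.1, -0.7, 0.2]
grip_width: 0.498
grip_force: 35.1
```

{"api": "play_rows", "payload": {
  "increments": [
    [[0.2, 0.2, 0, 0, 0, 0.1, -1], [0.4, 0.4, 0, 0, 0, 0.2, -1], [0.53, 0.52, 0, 0, 0, 0.3, -1], [0.53, 0.52, 0, 0, 0, 0.4, -1], [0.53, 0.52, 0, 0, 0, 0.4, -1], [0.53, 0.52, 0, 0, 0, 0.4, -1]]
  ]
}}

```text
time: 12.55
position: [0.5768, 0.1337, 0.2816]
tool_rot: [-1.99, -2.43, 0.002]
ft_force: [0.1, 0.3, -0.3]
grip_width: 0.499
grip_force: 35.1
```

Run:
```python
from h import *
np.set_printoptions(precision=3,suppress=True)
s=ctrl.get_state();print(s["joint_positions"],s["position"],s["grip_width"],np.degrees(rel([.577,.133,.18])[1]),rel([.577,.133,.18])[0])
R=Ro.from_rotvec(s["tool_rot"]).as_matrix();print("tilt",R.T@[0,0,-1])
c,im=img("wrist","w3.png")
t=[.577,.133,.117]
a=np.radians(9.6);ex=np.array([np.cos(a),np.sin(a),0]);ey=np.array([-ex[1],ex[0],0])
for i,j in((1,1),(1,-1),(-1,-1),(-1,1)): print(proj(c,t+.075*i*ex+.055*j*ey))
```

```text
[-0.305  0.203  0.037  1.618 -0.007  1.321 -0.068] [0.577 0.134 0.282] 0.49907368891346693 101.36882063218306 [-0.007  0.002  1.016]
tilt [0.    0.001 1.   ]
[427.07  137.059]
[412.793 275.529]
[226.801 270.023]
[221.567 130.499]
```

View pics/w3.png

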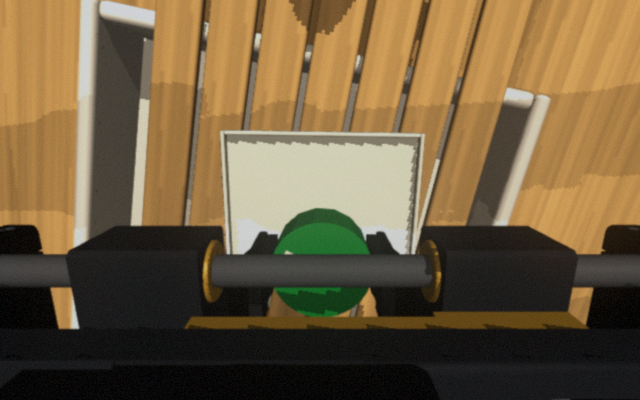

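The wrist view shows the cap in the gripper above the tray. The tray's upper corners are at (221,131) and (424,135), within 3 px of the prediction. I'll descend.

{"api": "play_rows", "payload": {
  "increments": [
    [[0, 0, 0.3, 0, 0, -0.02, -1], [0, 0, 0.6, 0, 0, -0.02, -1], [0, 0, 0.8, 0, 0, -0.02, -1], [0, 0, 0.9, 0, 0, -0.02, -1], [0, 0, 0.97, 0, 0, -0.02, -1], [0, 0, 0.97, 0, 0, -0.02, -1]]
  ],
  "squeeze": 20
}}

```text
time: 13.2
position: [0.5769, 0.1339, 0.1849]
tool_rot: [-1.954, -2.46, 0.001]
ft_force: [-0.7, -0.1, -1.0]
grip_width: 0.505
grip_force: 20.2
```

```bash
python3 st.py
```

```text
q [-0.3   0.27  0.03  1.73 -0.01  1.14 -0.04] p [0.5769 0.1339 0.1849] yaw 103.1 F [-0.7 -0.1 -1. ] T [-0.03  0.04 -0.04] 0.5047293862522931 20.16524041973753
top green px 0
```

{"api": "play_rows", "payload": {
  "increments": [
    [[0, 0, 0.015, 0, 0, 0, -1], [0, 0, 0.03, 0, 0, 0, -1], [0, 0, 0.045, 0, 0, 0, -1], [0, 0, 0.05, 0, 0, 0, -1], [0, 0, 0.05, 0, 0, 0, -1], [0, 0, 0.05, 0, 0, 0, -1]]
  ]
}}

```text
time: 13.85
position: [0.577, 0.1342, 0.1802]
tool_rot: [1.954, 2.46, 0.0]
ft_force: [0.2, -0.4, 0.0]
grip_width: 0.506
grip_force: 20.2
```

{"api": "play_rows", "payload": {
  "increments": [
    [[0, 0, 0.01, 0, 0, 0, -1], [0, 0, 0.01, 0, 0, 0, -1], [0, 0, 0.01, 0, 0, 0, 0.1], [0, 0, 0.01, 0, 0, 0, 0.2], [0, 0, 0.01, 0, 0, 0, 0.35], [0, 0, 0.01, 0, 0, 0, 0.35], [0, 0, 0.01, 0, 0, 0, 0.35], [0, 0, 0.01, 0, 0, 0, 0.35]]
  ]
}}

```text
time: 14.65
position: [0.577, 0.1342, 0.1792]
tool_rot: [1.954, 2.46, 0.0]
ft_force: [-0.5, 0.4, 0.2]
grip_width: 0.67
grip_force: 0.0
```

{"api": "play_rows", "payload": {
  "increments": [
    [[0, 0, -0.05, 0, 0, 0, 0.35], [0, 0, -0.15, 0, 0, 0, 0.35], [0, 0, -0.3, 0, 0, 0, 0.35], [0, 0, -0.6, 0, 0, 0, 0.35], [-0.5, 0, -1, 0, 0, 0, 0.35], [-0.8, 0, -1, 0, 0, 0, 0.35], [-0.8, 0, -1, 0, 0, 0, 0.35], [-0.8, 0, -1, 0, 0, 0, 0.35]]
  ]
}}

```text
time: 15.45
position: [0.5956, 0.055, 0.2809]
tool_rot: [1.957, 2.456, 0.003]
ft_force: [0.4, 1.4, -0.9]
grip_width: 0.67
grip_force: 0.0
```

Run:
```python
from h import *
s=ctrl.get_state();print(s["position"],s["grip_width"],s["grip_force"],s["ft_force"])
c,im=img("wrist","w4.png");m=green(im)
q=max(cv2.findContours(m,0,2)[0],key=cv2.contourArea)
(u,v),r=cv2.minEnclosingCircle(q);p=ray(c,u,v,.132);print(u,v,r,p)
a=np.radians(9.6);d=p[:2]-[.577,.133];print("tray xy",d@[np.cos(a),np.sin(a)],d@[-np.sin(a),np.cos(a)])
```

```text
[0.59556295 0.0550179  0.28093744] 0.6703392728611282 0.0 [ 0.37943823  1.41181921 -0.90634186]
319.6629333496094 90.68539428710938 34.955596923828125 [0.57592969 0.13588764 0.132     ]
tray xy -0.0005737491285843725 0.003025699052392878
```

View pics/w4.png

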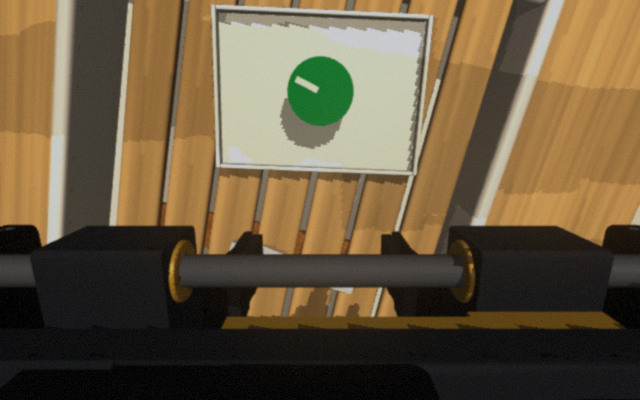

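The cap stands flat, stripe side up, at (320,91), in the middle of the tray (corners about (213,8) to (415,172)). The gripper is clear of everything.

```bash
python3 -c "
from bench import ctrl
print(ctrl.close_job())"
```

```text
the job is handed in; nothing more can be done
None
```

I unscrewed the cap, lifted it free and set it open side down in the middle of the tray; the job is handed in, but close_job() returned no verdict.

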